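Unlatch the test fixture's gate and hold it open

TASK

The board in the test fixture has finished its test. Take the ball knob of the gate's latch, draw it fully back sideways against its spring so that the bolt leaves the keeper, then lift the gate by that knob to about 45 degrees without letting it drop, and finish holding it there by the knob, still, so that a colleague can take the board out. Leave the board in its nest and the things lying around the fixture where they are.

Things in the scene. Friction and masses are not known exactly. Their poses are not given: they have to be found in the camera images.
- fixture: Board test fixture, fixed to the bench: grey box 280 x 300 mm (x, y), 65 mm high, black probe plate up to 75 mm, closed by a hinged gate (aluminium frame 272 mm wide, clear window, top 112 mm high). Origin: centre of its underside, on the mat 2 mm above the bench. z up; x from its front (latch side, towards the robot) to its back (hinge side), y to its left.
- keeper_eye (a point): Centre of the eye of the steel keeper plate in which the latch's bolt lies: at the fixture's front left corner, x = -115, y = +147, 120 mm above its underside. The plate is 34 mm wide (x), 6 mm thick (y), its top 140 mm above the underside. Axes as the fixture's.
- gate_hinge (a point): Middle of the gate's hinge axis, at the back of the fixture: x = +125 mm, y = 0, 106 mm above the fixture's underside. The axis runs along the fixture's y. Its axes turn with the gate; with the gate down they are parallel to the fixture's.
- gate (a joint): Opening angle of the gate, rad: 0 down on the fixture, 0.785 = 45 degrees, stop at 1.35. The front edge swings up and back about the hinge. The gate with its latch weighs 0.6 to 1.0 kg, has no stay and falls shut when let go; lifting it at the knob takes 4 to 6 N.
- latch (a joint): Travel of the spring bolt along the gate's front rail, m: 0 sprung out into the keeper (locked), 0.015 fully drawn, towards the fixture's -y (right as seen from the robot), by the ball knob. Out of the keeper from about 0.009. Spring 3 N at rest, 7.5 N fully drawn; it springs back when let go. While locked the gate lifts by less than 0.015 rad.
- ball_knob: Black ball, 25 mm diameter, on an upright 8 mm stem on the latch's carriage, mid front rail of the gate. Origin: ball's centre; gate down, latch home: fixture x = -115, y = 0, 160 mm above its underside (240 in front of, 54 above the hinge). Below its centre: carriage top 32, bolt guides (y = -55, 75, 120) 28, frame 48 mm. Turns with the gate (pads may slip round the ball).
- board: Green circuit board panel, 100 x 150 x 2 mm, loose in the nest under the gate. Origin: centre of its underside.
- brush: Black cleaning brush lying on the mat, 165 mm long, head 56 mm wide, up to 19 mm high. Bystander. Origin near its middle, on the mat; x towards the bristles.
- tweezers: Steel tweezers lying on the mat, 135 mm long, 10 mm high. Bystander. Origin near their middle, on the mat; x towards the tips.
- spare_board: Second green circuit board, 90 x 110 x 2 mm with parts up to 10 mm high, lying on the mat. Bystander. Origin: centre of its underside.

How it is judged:
By the outcome, as a careful person would: the job done as asked, in the order asked, and still so for the second after the job is handed in, while the arm keeps its last pose, push and grip.
It also fails if it takes over 42 s, if anything falls off the work surface, if the arm or the gripper's body presses on something with over 40 N, if the wrist force passes 120 N, or if a joint passes its speed limit or range.

ROBOT

A 7-joint arm with a two-finger parallel gripper is mounted at the origin on the work surface. World frame = base frame: x ahead of the robot, y to its left, z up, the work surface at z = 0. Lengths are in m, angles in degrees, forces in N, time in s.
With the tool pointing down it reaches from about 0.425 to 0.875 m from the base axis. Payload 4.7 kg.
Tool frame: the origin (TCP) lies midway between the tips of the shut fingers; the grasp point (between the pads) lies 19 mm behind it (env.grip_point_offset is the distance from the TCP to the grasp point, in m); z points along the fingers, y is the line along which they close (so a half turn about z gives the same grasp; the last joint's range is limited). The gripper opens to 87 mm and grips with 3 to 60 N. Pads are 19 mm wide; open, the fingers measure 117 mm over their backs; the gripper's body (75 mm by 190 mm) begins 51 mm behind the grasp point.
Start: joints at [-74.593, 18.392, -4.016, 83.108, 1.295, 78.541, -3.26], TCP at [0.164, 0.629, 0.223] pointing down, gripper open.
Joint ranges: [-163.93, 163.93], [-17.29, 119.83], [-79.2, 71.16], [3.27, 140.29], [-89.18, 269.18], [5.43, 117.66], [-154.24, 154.24]. Speed limits (degrees/s): [147.25, 147.25, 180, 180, 180, 180, 180].

INTERFACE

Orientations are given as [roll, pitch, yaw] about the fixed x, y, z axes, in that order (R = Rz(yaw) Ry(pitch) Rx(roll)).
In Python, from cell import env gives the robot as it stands.
- The arm moves only by the shell command python3 -m jog 'ROWS' [FORCE]. ROWS is JSON, a list of rows, each a list of 7 numbers: the shift along the tool's x, y, z in m, then the turn, a rotation vector about the tool's x, y, z in rad, then the finger opening in m, from 0 to 0.087. A call has 1 to 12 rows; each row shifts and turns the commanded pose from where the row before left it, along the tool's axes as they then stand; what a row does not reach is not made up. A row lasts 1/12 s, in which the tool goes at most 41.7 mm and 7.16 degrees, less where a joint would pass 70% of its speed; a pose out of reach is approached as far as the arm can. A call is refused whole if a number of a shift passes 0.0417 or a number of a turn 0.125, either way. A call with a gripper value outside its range is refused whole. The fingers move at their own pace and stop on an object; FORCE is the grip in N (left out, the last holds). Time passes only in rows, so rows that do not move let the fingers close. It gives the time, the measured TCP pose, the force, the opening and the grip force at its end, in the units of the state.
- env.get_obs(): the state, without advancing time (a new reading comes with each control period).
- env.read_camera(name): name is "scene" or "top"; returns the picture (400x640x3 uint8, blue, green, red); there is no depth.
- env.get_calibration(name): a dict with "fov_y" (degrees; the focal length in pixels is half the picture's height over the tangent of half this angle, whatever the lens; pixels are square), "cx", "cy" (the principal point, pixels), "pose" (4x4, takes a point from camera to world coordinates). Camera axes: x right, y up, looking along -z (the intrinsics and any distortion apply to the point x, -y, -z); pixel columns grow to the right and rows downward; lengths in m; the calibration is good to about 2 mm. A picture is of the moment at which its call begins. get_calibration takes no time and is no camera call.
- env.sign_off(): hands the job in; it is judged then, once.
The state is a dict: "time_s": time; "qpos": joint angles; "joint_velocities": joint speeds; "effort": joint torques, N m; "tool_pos": TCP position; "tool_rot": TCP orientation; "force": force on the tool from outside, world axes, zero at the start; "wrist_torque": the same for the moment, N m; "grip_width": finger opening in m; "grasp_force": force on a finger pad.
Only numpy, scipy, OpenCV 4.12 (cv2) and the standard library are available. Lean on these libraries where they do the work, as an engineer would, in place of code of your own. Each camera call takes 0.05 s, during which the arm holds its last target. There are 200 camera calls.

## Working session

There is one attempt and no reset: what is moved stays moved. The work goes in short steps, Python scripts to look and compute and a shell command to move; the robot and the scene stay as the last step left them, time stands still between calls to the robot, and variables do not carry over. Pictures are saved under pics/ and viewed, at most 10 in all, crops included, and the job is handed in when it is done.

```bash
ls; mkdir -p pics; python3 - <<'E'
from cell import env
import cv2, numpy as np
for n in ("scene","top"):
    im=env.read_camera(n); cv2.imwrite(f"pics/{n}0.png",im)
    c=env.get_calibration(n); print(n,{k:(np.round(v,4).tolist() if k=="pose" else v) for k,v in c.items()})
o=env.get_obs(); print({k:np.round(v,3).tolist() for k,v in o.items()}, env.grip_point_offset)
E
```

```text
pics
scene {'fov_y': 46.90697971061441, 'cx': 316.45306097303967, 'cy': 201.2563606898491, 'pose': [[0.5336, -0.544, 0.6476, 1.2838], [0.8456, 0.3308, -0.4189, -0.4446], [0.0137, 0.7712, 0.6365, 0.7954], [0.0, 0.0, 0.0, 1.0]]}
top {'fov_y': 55.87587170995294, 'cx': 315.3857164867705, 'cy': 194.97896194451886, 'pose': [[-0.0621, 0.9777, -0.2007, 0.4082], [-0.998, -0.0596, 0.0188, 0.0231], [0.0064, 0.2015, 0.9795, 1.0893], [0.0, 0.0, 0.0, 1.0]]}
{'time_s': 0.1, 'qpos': [-74.59, 18.434, -4.016, 83.167, 1.295, 78.54, -3.26], 'joint_velocities': [0.076, -0.133, -0.002, -0.154, 0.014, -0.027, 0.082], 'effort': [-0.0, -49.257, -0.406, -31.34, -0.064, 0.039, 0.0], 'tool_pos': [0.164, 0.629, 0.222], 'tool_rot': [-179.904, 0.005, 165.401], 'force': [0.028, 0.703, -0.08], 'wrist_torque': [0.022, -0.044, -0.033], 'grasp_force': 0.0, 'grip_width': 0.087} 0.0187
```

View pics/scene0.png

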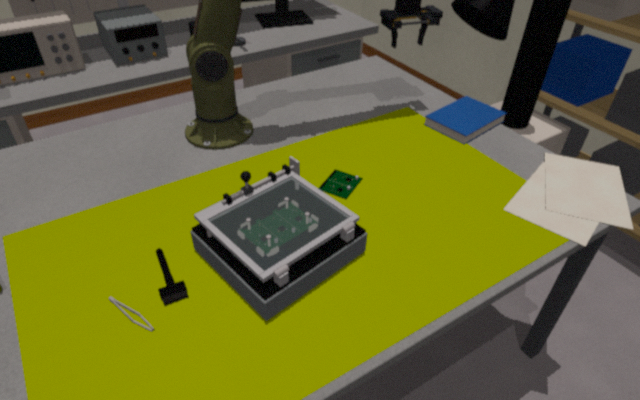

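View pics/top0.png

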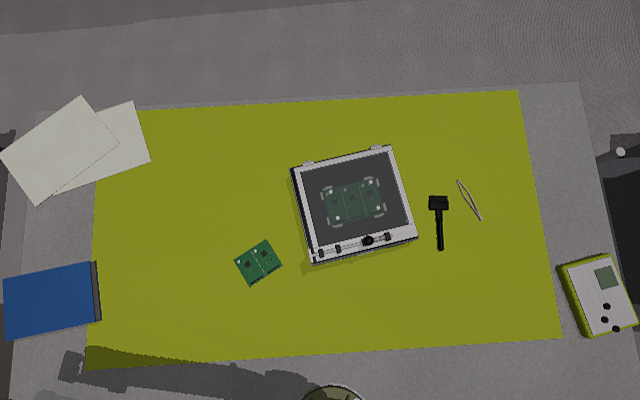

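The scene view shows the knob at about (246,176) and the keeper at about (294,165). In the top view the knob is at about (368,240) and the keeper corner at about (314,257). Next I'll zoom in on both.

```bash
python3 - <<'E'
import cv2, numpy as np
a=cv2.imread("pics/scene0.png")[145:225,190:310]; b=cv2.imread("pics/top0.png")[140:270,285:420]
a=cv2.resize(a,None,fx=5,fy=5,interpolation=cv2.INTER_CUBIC); cv2.imwrite("pics/sc.png",cv2.convertScaleAbs(a,alpha=1.6))
b=cv2.resize(b,None,fx=4.5,fy=4.5,interpolation=cv2.INTER_CUBIC); cv2.imwrite("pics/tc.png",cv2.convertScaleAbs(b,alpha=1.4))
E
```

```text
(no output)
```

View pics/sc.png

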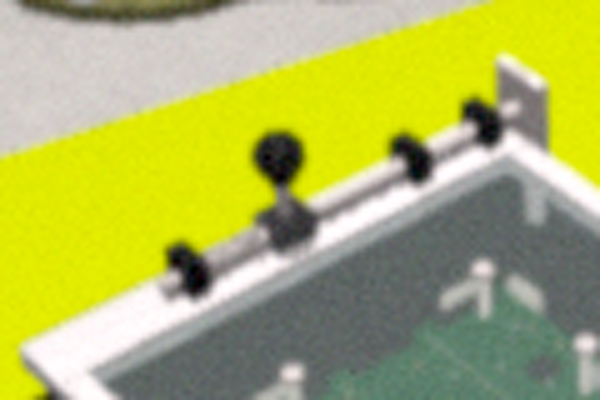

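View pics/tc.png

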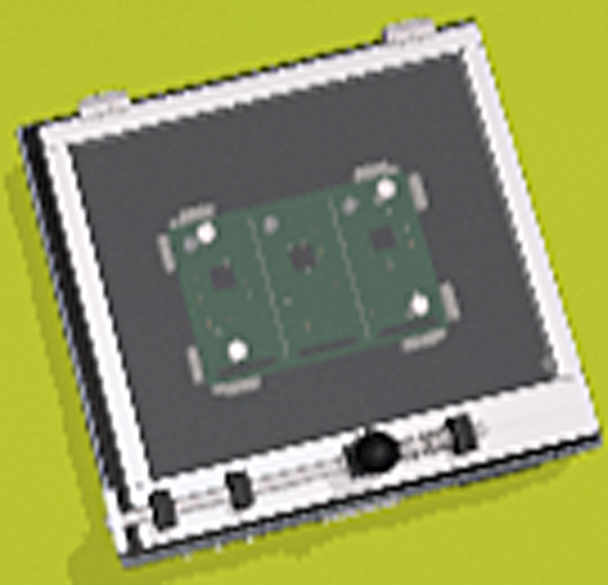

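The crops show the knob centre at about (245.7,176.3) in the scene view and (368.3,240.4) in the top view, with the bolt home in the keeper. The three black guides give the axis direction. I'll triangulate these points.

```bash
cat > h.py <<'E'
from cell import env
import cv2, numpy as np
def ray(n,u,v):
    c=env.get_calibration(n); f=200/np.tan(np.radians(c["fov_y"]/2)); T=np.array(c["pose"])
    d=T[:3,:3]@np.array([(u-c["cx"])/f,-(v-c["cy"])/f,-1]); return T[:3,3],d/np.linalg.norm(d)
def tri(p,q):
    (a,d),(b,e)=ray("scene",*p),ray("top",*q)
    s=np.linalg.lstsq(np.c_[d,-e],b-a,rcond=None)[0]; P,Q=a+s[0]*d,b+s[1]*e
    return (P+Q)/2,np.linalg.norm(P-Q)
def plane(n,p,z):
    a,d=ray(n,*p); return a+d*(z-a[2])/d[2]
def dark(im,p,r,t):
    g=im.max(2); m=np.zeros(g.shape,np.uint8); cv2.circle(m,p,r,1,-1)
    k=((g<t)&(m>0)).astype(np.uint8); n,l,s,c=cv2.connectedComponentsWithStats(k); i=1+s[1:,4].argmax(); return c[i],s[i]
E
python3 - <<'E'
from h import *
s=cv2.imread("pics/scene0.png"); t=cv2.imread("pics/top0.png")
for T in (45,60): print(T,dark(s,(246,176),6,T),dark(t,(368,240),6,T))
S=lambda x,y:(190+(x+.5)/5-.5,145+(y+.5)/5-.5); U=lambda x,y:(285+(x+.5)/4.5-.5,140+(y+.5)/4.5-.5)
K=tri(S(278,156),U(376,452)); print("knob",K)
g=[tri(S(*a),U(*b)) for a,b in (((190,268),(463,433)),((410,158),(240,490)),((482,122),(163,510)))]
for x in g: print(x)
d=g[2][0]-g[0][0]; print("yaw guides",np.degrees(np.arctan2(-d[0],d[1])),np.linalg.norm(d))
# frame outer corners at z 0.114 by hand
c=[plane("top",U(*p),.114) for p in ((60,130),(475,28),(605,428),(122,545))]
for x in c: print(np.round(x,4))
for i,j in ((1,0),(2,3)):
    d=c[j]-c[i]; print(np.degrees(np.arctan2(-d[0],d[1])),np.linalg.norm(d))
for i,j in ((3,0),(2,1)):
    d=c[j]-c[i]; print(np.degrees(np.arctan2(d[1],d[0])),np.linalg.norm(d))
# window (dark grey) rectangle, top view
E
```

```text
45 (array([245.29508197, 176.24590164]), array([241, 172,   9,  10,  61], dtype=int32)) (array([367.68292683, 240.23170732]), array([362, 236,  12,  10,  82], dtype=int32))
60 (array([245.33802817, 176.21126761]), array([241, 172,   9,  11,  71], dtype=int32)) (array([367.72941176, 240.2       ]), array([362, 235,  12,  11,  85], dtype=int32))
knob (array([ 0.47715876, -0.11797939,  0.1623272 ]), np.float64(0.002494235610133231))
(array([ 0.48811686, -0.17236994,  0.12645762]), np.float64(0.00036020586679033693))
(array([ 0.4635955 , -0.04469735,  0.12466782]), np.float64(0.0016382732446321318))
(array([ 4.55318337e-01, -2.50706719e-04,  1.24741559e-01]), np.float64(0.0008231634916105316))
yaw guides 10.788766420233433 0.1752247666397829
[0.6832 0.0465 0.114 ]
[ 0.7317 -0.2069  0.114 ]
[ 0.4869 -0.257   0.114 ]
[0.4379 0.0243 0.114 ]
10.854042628763994 0.25797942115820427
9.8817509295046 0.28553880276017857
5.165697042337748 0.24626065925862303
11.566970289253444 0.24991262978591977
```

The knob is at about (0.477, -0.118, 0.162) and the fixture yaw is about 10.8°. I'll grip with the closing line along the fixture's y, which is also the hinge axis. First I'll turn the tool -25.4° about its z, after which tool x = -fixture x, tool y = fixture y and z points down. Then I'll move over.

```bash
python3 -m jog '[[0,0,0,0,0,-0.111,0.087],[0,0,0,0,0,-0.111,0.087],[0,0,0,0,0,-0.111,0.087],[0,0,0,0,0,-0.111,0.087],[-0.034,0,0,0,0,0,0.087],[-0.034,0,0,0,0,0,0.087],[-0.034,0,0,0,0,0,0.087],[-0.034,-0.02,0,0,0,0,0.087],[-0.032,-0.03,0,0,0,0,0.087],[0,-0.036,0,0,0,0,0.087],[0,-0.036,0,0,0,0,0.087],[0,-0.036,0,0,0,0,0.087]]'
python3 -m jog '[[0,-0.036,0,0,0,0,0.087],[0,-0.036,0,0,0,0,0.087],[0,-0.036,0,0,0,0,0.087],[0,-0.036,0,0,0,0,0.087],[0,-0.036,0,0,0,0,0.087],[0,-0.036,0,0,0,0,0.087],[0,-0.036,0,0,0,0,0.087],[0,-0.036,0,0,0,0,0.087],[0,-0.036,0,0,0,0,0.087],[0,-0.036,0,0,0,0,0.087],[0,-0.036,0,0,0,0,0.087],[0,-0.036,0,0,0,0,0.087]]'
```

```text
time_s: 1.1
tool_pos: [0.3574, 0.5045, 0.2213]
tool_rot: [-179.9, -0.1, -169.2]
force: [-0.2, -0.1, 0.3]
grip_width: 0.0872
grasp_force: 0.0
time_s: 2.1
tool_pos: [0.4377, 0.0805, 0.2224]
tool_rot: [180.0, -0.0, -169.2]
force: [0.8, 0.4, -0.2]
grip_width: 0.0871
grasp_force: 0.0
```

```bash
python3 -m jog '[[0,-0.034,0,0,0,0,0.087],[0,-0.034,0,0,0,0,0.087],[0,-0.034,0,0,0,0,0.087],[0,-0.034,0,0,0,0,0.087],[0,-0.03,0,0,0,0,0.087],[0,-0.02,0,0,0,0,0.087],[0,0,0,0,0,0,0.087],[0,0,0,0,0,0,0.087],[0,0,0,0,0,0,0.087]]'
```

```text
time_s: 2.85
tool_pos: [0.4727, -0.0993, 0.2222]
tool_rot: [179.9, -0.0, -169.1]
force: [0.3, -0.0, 0.9]
grip_width: 0.0871
grasp_force: 0.0
```

```bash
python3 - <<'E'
from h import *
o=env.get_obs(); p=np.array(o["tool_pos"]); print(p,o["tool_rot"])
d=np.array([.477,-.118,.1625-.0187])-p; a=np.radians(10.8)
print("tool shift",-(d[0]*np.cos(a)+d[1]*np.sin(a)),-d[0]*np.sin(a)+d[1]*np.cos(a),-d[2])
a=env.read_camera("scene")[90:220,170:330]; b=env.read_camera("top")[170:300,290:450]
cv2.imwrite("pics/m1.png",cv2.convertScaleAbs(cv2.resize(np.hstack([a,b]),None,fx=2.5,fy=2.5,interpolation=cv2.INTER_CUBIC),alpha=1.5))
E
```

```text
[ 0.47271126 -0.09927357  0.22219728] [ 1.79949937e+02 -3.38639469e-02 -1.69105800e+02]
tool shift -0.00070379001723364 -0.01919836135597004 0.07839727532060983
```

View pics/m1.png

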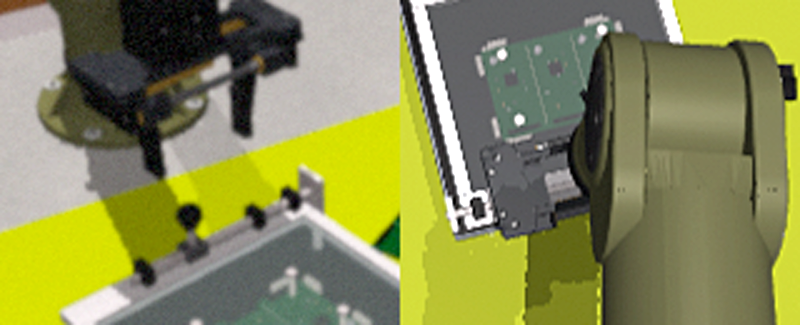

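The fingers straddle the knob's line and the knob sits midway, slightly to the right as expected. I'll descend.

```bash
python3 -m jog '[[-0.0007,-0.0095,0,0,0,0,0.087],[0,-0.0095,0,0,0,0,0.087],[0,0,0.018,0,0,0,0.087],[0,0,0.018,0,0,0,0.087],[0,0,0.018,0,0,0,0.087],[0,0,0.014,0,0,0,0.087],[0,0,0.01,0,0,0,0.087],[0,0,0,0,0,0,0.087],[0,0,0,0,0,0,0.087]]'
python3 - <<'E'
from h import *
a=env.read_camera("scene")[90:220,170:330]
cv2.imwrite("pics/m2.png",cv2.convertScaleAbs(cv2.resize(a,None,fx=4,fy=4,interpolation=cv2.INTER_CUBIC),alpha=1.7))
E
```

```text
time_s: 3.7
tool_pos: [0.4772, -0.1193, 0.1446]
tool_rot: [-180.0, -0.0, -169.2]
force: [-0.8, 0.2, 0.3]
grip_width: 0.0868
grasp_force: 0.0
```

View pics/m2.png

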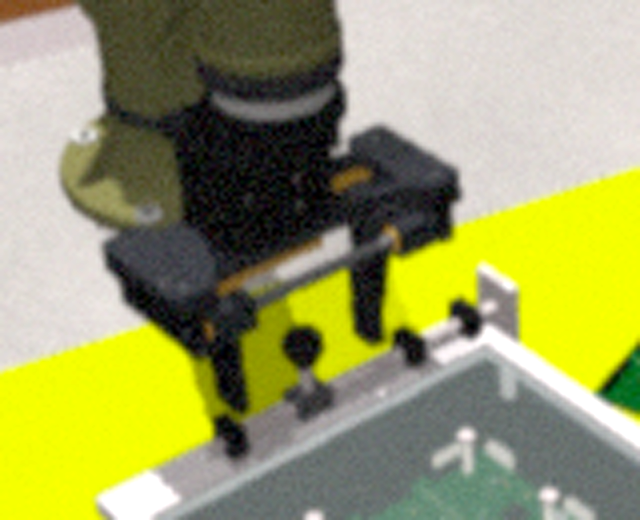

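The knob sits centred between the fingers. Close.

```bash
python3 -m jog '[[0,0,0.002,0,0,0,0.05],[0,0,0,0,0,0,0.03],[0,0,0,0,0,0,0.01],[0,0,0,0,0,0,0.01],[0,0,0,0,0,0,0.01],[0,0,0,0,0,0,0.01],[0,0,0,0,0,0,0.01],[0,0,0,0,0,0,0.01]]' 25
```

```text
time_s: 4.42
tool_pos: [0.4773, -0.1189, 0.1426]
tool_rot: [180.0, 0.0, -169.2]
force: [-0.5, 0.7, -0.1]
grip_width: 0.0418
grasp_force: 0.0
```

```bash
python3 -m jog '[[0,0,0,0,0,0,0.01],[0,0,0,0,0,0,0.01],[0,0,0,0,0,0,0.01],[0,0,0,0,0,0,0.01],[0,0,0,0,0,0,0.01],[0,0,0,0,0,0,0.01]]' 40
```

```text
time_s: 4.92
tool_pos: [0.477, -0.118, 0.1425]
tool_rot: [179.9, -0.0, -169.1]
force: [-1.8, 3.7, 0.7]
grip_width: 0.0224
grasp_force: 40.0
```

```bash
python3 - <<'E'
from h import *
a=env.read_camera("scene")[130:210,205:305]
cv2.imwrite("pics/m3.png",cv2.convertScaleAbs(cv2.resize(a,None,fx=6,fy=6,interpolation=cv2.INTER_CUBIC),alpha=2.2,beta=10))
E
```

```text
(no output)
```

View pics/m3.png

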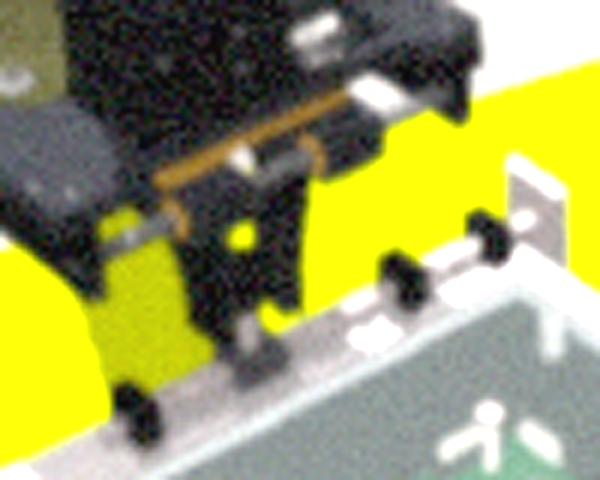

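The ball is firmly between the pads. Now I'll draw the bolt towards -y.

```bash
python3 -m jog '[[0,-0.003,0,0,0,0,0.01],[0,-0.003,0,0,0,0,0.01],[0,-0.003,0,0,0,0,0.01],[0,-0.003,0,0,0,0,0.01],[0,0,0,0,0,0,0.01],[0,0,0,0,0,0,0.01]]'
python3 -m jog '[[0,-0.001,0,0,0,0,0.01],[0,-0.001,0,0,0,0,0.01],[0,0,0,0,0,0,0.01],[0,0,0,0,0,0,0.01]]'
```

```text
time_s: 5.47
tool_pos: [0.4792, -0.1298, 0.1424]
tool_rot: [179.9, -0.0, -169.1]
force: [-2.3, 6.6, 2.3]
grip_width: 0.023
grasp_force: 40.0
time_s: 5.8
tool_pos: [0.4795, -0.1314, 0.1424]
tool_rot: [179.9, -0.0, -169.1]
force: [-1.9, 6.3, 1.9]
grip_width: 0.0225
grasp_force: 40.0
```

```bash
python3 -m jog '[[0,-0.001,0,0,0,0,0.01],[0,-0.001,0,0,0,0,0.01],[0,0,0,0,0,0,0.01],[0,0,0,0,0,0,0.01]]'
python3 -m jog '[[0,-0.0015,0,0,0,0,0.01],[0,0,0,0,0,0,0.01],[0,0,0,0,0,0,0.01]]'
```

```text
time_s: 6.13
tool_pos: [0.4797, -0.1322, 0.1424]
tool_rot: [179.8, -0.1, -169.1]
force: [-2.7, 10.0, 2.7]
grip_width: 0.0228
grasp_force: 40.0
time_s: 6.38
tool_pos: [0.4797, -0.1323, 0.1424]
tool_rot: [179.6, -0.1, -169.0]
force: [-4.6, 11.3, 5.9]
grip_width: 0.0225
grasp_force: 40.0
```

The bolt is at its stop: about 14.6 mm of travel and a rising force. Next I'll work out the arc for the lift.

```bash
python3 - <<'E'
import numpy as np
t=np.radians(np.r_[0,1,2.5,4.5,6.5,8.5,np.arange(10.5,45.1,2.03),45])
x=-(.24*(1-np.cos(t))+.054*np.sin(t)); z=-(.24*np.sin(t)-.054*(1-np.cos(t)))
for a,b,c in zip(np.degrees(t[1:]),np.diff(x),np.diff(z)): print(round(a,1),round(b*1e3,1),round(c*1e3,1))
E
```

```text
1.0 -1.0 -4.2
2.5 -1.6 -6.2
4.5 -2.4 -8.2
6.5 -2.7 -8.2
8.5 -3.0 -8.1
10.5 -3.2 -8.0
12.5 -3.6 -7.9
14.6 -3.9 -7.8
16.6 -4.1 -7.7
18.6 -4.4 -7.5
20.7 -4.7 -7.4
22.7 -4.9 -7.2
24.7 -5.2 -7.0
26.7 -5.4 -6.8
28.8 -5.7 -6.6
30.8 -5.9 -6.4
32.8 -6.1 -6.2
34.9 -6.3 -6.0
36.9 -6.5 -5.8
38.9 -6.7 -5.5
40.9 -6.9 -5.3
43.0 -7.1 -5.0
45.0 -7.3 -4.8
45.0 0.0 0.0
```

```bash
python3 -m jog '[[-0.001,0,-0.0042,0,0,0,0.01],[-0.0016,0,-0.0062,0,0,0,0.01],[0,0,0,0,0,0,0.01],[0,0,0,0,0,0,0.01]]'; python3 -m jog '[[-0.0024,0,-0.0082,0,0,0,0.01],[0,0,0,0,0,0,0.01],[0,0,0,0,0,0,0.01]]'
```

```text
time_s: 6.72
tool_pos: [0.4817, -0.1319, 0.1514]
tool_rot: [179.7, -0.2, -169.0]
force: [-2.3, 11.8, -4.6]
grip_width: 0.0227
grasp_force: 40.0
time_s: 6.97
tool_pos: [0.4839, -0.1315, 0.1596]
tool_rot: [179.7, -0.2, -169.0]
force: [-2.5, 10.2, -4.1]
grip_width: 0.0225
grasp_force: 40.0
```

The gate is up about 4° with a 4 N load, so it is free. I'll continue the lift.

```bash
python3 -m jog '[[-0.0027,0,-0.0082,0,0,0,0.01],[-0.003,0,-0.0081,0,0,0,0.01],[-0.0032,0,-0.008,0,0,0,0.01],[-0.0036,0,-0.0079,0,0,0,0.01],[-0.0039,0,-0.0078,0,0,0,0.01],[-0.0041,0,-0.0077,0,0,0,0.01],[-0.0044,0,-0.0075,0,0,0,0.01],[-0.0047,0,-0.0074,0,0,0,0.01],[0,0,0,0,0,0,0.01],[0,0,0,0,0,0,0.01]]'
```

```text
time_s: 7.8
tool_pos: [0.5125, -0.1261, 0.2221]
tool_rot: [179.7, -0.3, -169.0]
force: [-5.1, 9.6, -2.9]
grip_width: 0.0228
grasp_force: 40.0
```

```bash
python3 - <<'E'
from h import *
a=env.read_camera("scene")[80:300,170:400]
cv2.imwrite("pics/m4.png",cv2.convertScaleAbs(cv2.resize(a,None,fx=2.5,fy=2.5,interpolation=cv2.INTER_CUBIC),alpha=2))
E
```

```text
(no output)
```

View pics/m4.png

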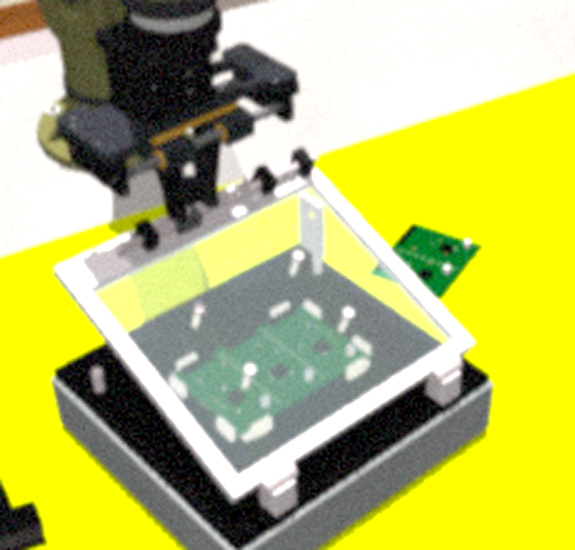

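The gate is up about 20° and held by the knob, and the board is still in its nest. I'll continue to 45°.

```bash
python3 -m jog '[[-0.0049,0,-0.0072,0,0,0,0.01],[-0.0052,0,-0.007,0,0,0,0.01],[-0.0054,0,-0.0068,0,0,0,0.01],[-0.0057,0,-0.0066,0,0,0,0.01],[-0.0059,0,-0.0064,0,0,0,0.01],[-0.0061,0,-0.0062,0,0,0,0.01],[-0.0063,0,-0.006,0,0,0,0.01],[0,0,0,0,0,0,0.01],[0,0,0,0,0,0,0.01]]' && python3 -m jog '[[-0.0065,0,-0.0058,0,0,0,0.01],[-0.0067,0,-0.0055,0,0,0,0.01],[-0.0069,0,-0.0053,0,0,0,0.01],[-0.0071,0,-0.005,0,0,0,0.01],[-0.0073,0,-0.0048,0,0,0,0.01],[0,0,0,0,0,0,0.01],[0,0,0,0,0,0,0.01],[0,0,0,0,0,0,0.01]]'
```

```text
time_s: 8.6
tool_pos: [0.5517, -0.1188, 0.2686]
tool_rot: [179.7, -0.3, -169.0]
force: [-4.8, 8.7, -2.3]
grip_width: 0.0226
grasp_force: 40.1
time_s: 9.27
tool_pos: [0.5858, -0.1125, 0.2949]
tool_rot: [179.7, -0.3, -169.0]
force: [-5.3, 8.1, -1.4]
grip_width: 0.0225
grasp_force: 40.1
```

```bash
python3 - <<'E'
from h import *
o=env.get_obs(); p=np.array(o["tool_pos"]); h=np.array([.713,-.073]); a=np.radians(10.9)
g=p[:2]-np.array([.4772+.0025,-.118-.0143]); dx=g@[np.cos(a),np.sin(a)]; dz=p[2]-.1425
print(dx,dz,"angle",np.degrees(np.arctan2(.054+dz,.24-dx)-np.arctan2(.054,.24)),"r",np.hypot(.054+dz,.24-dx))
print(o["force"],o["joint_velocities"])
a=env.read_camera("scene")[60:300,170:400]
cv2.imwrite("pics/m5.png",cv2.convertScaleAbs(cv2.resize(a,None,fx=2.5,fy=2.5,interpolation=cv2.INTER_CUBIC),alpha=2))
E
```

```text
0.10792794453542152 0.15243902402540774 angle 44.7100065650375 r 0.2450716190732855
[-5.33389204  8.08041498 -1.44729325] [-0.09879214 -0.11899334 -0.01564846  0.3915603  -0.01172201 -0.05531481
  0.04453686]
```

View pics/m5.png

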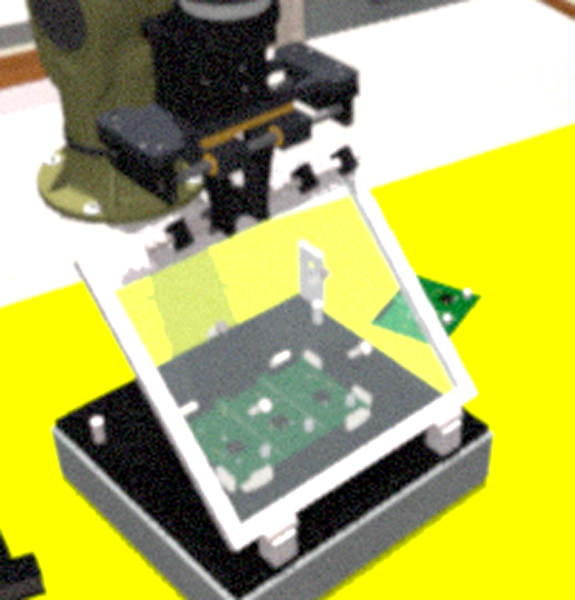

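The gate is at about 45° and held by the knob, with the board in its nest and the nearby things undisturbed. I'll let it settle for half a second, then hand in.

```bash
python3 -m jog '[[0,0,0,0,0,0,0.01],[0,0,0,0,0,0,0.01],[0,0,0,0,0,0,0.01],[0,0,0,0,0,0,0.01],[0,0,0,0,0,0,0.01],[0,0,0,0,0,0,0.01]]' && python3 -c "
from cell import env
print(env.sign_off())"
```

```text
time_s: 9.82
tool_pos: [0.5857, -0.1125, 0.2948]
tool_rot: [179.7, -0.3, -169.0]
force: [-4.5, 8.4, -1.2]
grip_width: 0.0229
grasp_force: 40.1
the job is handed in; nothing more can be done
None
```

The latch was drawn to its stop, and the gate is lifted to about 45° (44.7° worked out from the arm's pose) and held still by the knob; the board is still in its nest, nothing around the fixture was touched, and the job was handed in at 9.8 s.

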